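# Park a milling blank in the sloped rack

### The arm

A 6-joint arm with a two-finger parallel gripper is mounted at the origin on the work surface. World frame = base frame: x ahead of the robot, y to its left, z up, the work surface at z = 0. Lengths are in m, angles in degrees, forces in N, time in s.
With the tool pointing down it reaches from about 0.3 to 0.75 m from the base axis. Payload 8.5 kg.
Tool frame: the origin (TCP) lies at the very end of the fingers, on their centre line; the grasp point (between the pads) lies 19 mm behind it; z points along the fingers, y is the line along which they close (so a half turn about z gives the same grasp; the last joint's range is limited). The gripper opens to 85 mm and grips with 20 to 120 N. Pads are 22 mm wide; open, the fingers measure 114 mm over their backs; the gripper's body (76 mm by 85 mm) begins 54 mm behind the grasp point. The pads swing forward as they close: fully open they stand 13 mm farther back than shut.
Start: joints at [-12.336, 21.807, 74.336, -0, 83.858, -12.336], TCP at [0.55, 0, 0.231] pointing down, gripper open.
Joint ranges: [-178.18, 178.18], [-50.72, 133.34], [12.68, 142.11], [-81.47, 261.47], [9.98, 163.14], [-165.26, 165.26]. Speed limits (degrees/s): [136.94, 136.94, 180, 180, 180, 180].

### API

Orientations are given as a 3x3 rotation matrix whose columns are the frame's x, y, z axes.
In Python, from rig import env, optics, spotter gives the robot as it stands.
- The arm moves only by the shell command python3 -m crank 'ROWS' [FORCE]. ROWS is JSON, one flat list of numbers, 5 for each row, row after row: the finger opening in cm, from 0 to 8.54, then the shift along the tool's x, y, z in cm, then the turn about the tool's z in rad. A call has exactly 8 rows; each row shifts and turns the commanded pose from where the row before left it, along the tool's axes as they then stand; what a row does not reach is not made up. A row lasts 1/12 s, in which the tool goes at most 41.7 mm and 7.16 degrees, less where a joint would pass 70% of its speed; a pose out of reach is approached as far as the arm can. A call is refused whole if a number of a shift passes 4.17 or a number of a turn 0.125, either way. A call with a gripper value outside its range is refused whole. The fingers move at their own pace and stop on an object; FORCE is the grip in N (left out, the last holds). Time passes only in rows, so rows that do not move let the fingers close, or fill a call up. It gives the time, the measured TCP pose, the force, the opening and the grip force at its end, in the units of the state.
- env.observe(): the state, without advancing time (a new reading comes with each control period).
- optics.get_image(name): name is "scene" or "side" or "wrist"; returns a dict with "color" (384x512x3 uint8, red, green, blue), "intrinsics" (3x3 intrinsics, pixels), "distortion" ([k1, k2, p1, p2, k3] as OpenCV has them; the pictures are not rectified), "pose" (4x4, takes a point from camera to world coordinates). Camera axes: x right, y up, looking along -z (the intrinsics and any distortion apply to the point x, -y, -z); pixel columns grow to the right and rows downward; lengths in m; the calibration is good to about 2 mm. A picture is of the moment at which its call begins. There is no depth.
- env.close_job(): hands the job in; it is judged then, once.
Trained networks look in a picture, given as the dict that the camera call returned (one of the last four; its "shot" number tells which), for a name from the list of things; names that differ only in an ending like _2 or _b are one class to them, and where a whole thing is asked for, a point or a joint stands for the part that bears it (a point fixed in the world has none). Each returns a list of dicts, best first, with "score" (0 to 1); they miss things now and then, are a little off and sometimes report something else, mostly with a low value. They report only what shows in the picture. A call takes as long as a camera call. They do not tell look-alikes from the thing itself.
- spotter.look_for(picture, query): "at" ([column, row] as shares, 0 to 1, of the picture: columns of its width, rows of its height, amid what is visible of it).
The state is a dict: "time_s": time; "q": joint angles; "qvel": joint speeds; "joint_efforts": joint torques, N m; "position": TCP position; "tool_rot": TCP orientation; "ft_force": force on the tool from outside, world axes, zero at the start; "wrist_torque": the same for the moment, N m; "grip_width": finger opening in m; "gripper_force": force on a finger pad.
Only numpy, scipy, OpenCV 4.12 (cv2) and the standard library are available. Lean on these libraries where they do the work, as an engineer would, in place of code of your own. Each camera call takes 0.05 s, during which the arm holds its last target. There are 200 camera calls.

### The job

Park the white zirconia milling blank: with your fingertips, roll it gently up its own sloped gutter, over the orange sill, to the black padded stop at the high end, so that it stays in the seat behind the sill and does not roll back when you let go. It is chalky and chips easily, so only push it: never lift it, never squeeze or press it hard, and never let it run away down the slope. Leave the blue wax blank waiting at the low end of the other gutter, and do not disturb the plaster cast, the jar or the spatula.

Things in the scene. Friction and masses are not known exactly. Their poses are not given: they have to be found in the camera images.
- gutters: Two parallel fixed aluminium gutters on the rack, tilted 8 degrees. Frame: x uphill along them, y across, z square off their floor; origin midway between them at floor level, about 52 mm above the bench. Centre lines at y = +45 and -45 mm; each is 22.5 mm wide inside, floor at z = 0, with 3 mm side walls up to z = 30 mm, running from x = -161 to 182 mm, open on top.
- lip (a point): Middle of the rack's low end: gutters' frame x = -155, y = 0, z = 15 mm. It marks the top inner edge of the black rubber lip, 15 mm high and 6 mm thick, that closes the low end of each gutter. A blank let go below the crest of the sill rolls back to it.
- sill (a point): Crest of the orange sills, midway between the gutters: gutters' frame x = 88, y = 0, z = 5 mm. In each gutter the sill is a ramp that starts at x = 48 mm, rises 5 mm to the crest, then drops 5 mm square to the floor of the seat; its orange tabs show on the outside of the walls, from x = 72 to 88 mm.
- stop_face (a point): Face of the padded stops, midway between the gutters: gutters' frame x = 162, y = 0, z = 49 mm. Each gutter ends in a rigid plate, up to z = 78 mm, with a black rubber pad before it from z = 24 to 74 mm on a spring plunger that gives 8 mm (12 N at 8 mm), then is rigid.
- seat_a (a point): Where the centre of a blank parked in the gutter at y = +45 mm lies: gutters' frame x = 110, z = 49 mm. It may roll 3 mm between the sill's drop and the pad; gravity keeps it against the sill.
- seat_b (a point): The same for the gutter at y = -45 mm.
- zirconia_blank: White milling blank, a disc 98 mm across on edge in either gutter (varies), loose, 0.3 to 0.5 kg, 20 mm thick; its rim is a 10 mm wide flange at mid-thickness, the faces are 94 mm across. Origin: its centre. Its y is the disc's axis; x and z turn as it rolls. It starts against the rubber lip, centre at x = -120, z = 49 mm in the gutters' frame. A push of 1 to 5 N rolls it.
- wax_blank: The blue wax milling blank, same shape and size, about 0.15 kg, loose, on edge at the low end of the other gutter. Origin at its centre. Not to be disturbed.
- cast: Plaster cast of a dental arch, yellowish with white teeth, 64 x 62 x 30 mm, loose on the bench beside the rack. Origin at the centre of its underside. Not to be disturbed.
- jar: Amber glass jar with a black cap, 48 mm across, 58 mm high, loose on the bench beside the rack. Origin at the centre of its underside. Not to be disturbed.
- spatula: Plaster spatula, dark wooden handle and narrow steel blade, lying on the bench beyond the low end of the rack, 210 mm long, 22 mm wide, 20 mm high, loose. Origin at the middle of its underside, x along it. Not to be disturbed.
Mind the look-alikes: they are no part of the job. Of the things shaped like the zirconia_blank, the white one is meant.

How it is judged (in metres and radians):
At the end, for the whole second after the job is handed in: The white blank stands still on edge in the seat between sill and stop (centre at x 104 to 119, z 45 to 53 mm in the gutters' frame, within 6 mm of a gutter's centre line, 0.15 rad of square, under 20 mm/s); the blue blank, cast, jar and spatula are within 10 mm of where they began (x of zirconia_blank in the frame of gutters between 0.104 and 0.119 m and z of zirconia_blank in the frame of gutters between 0.045 and 0.053 m and (y of zirconia_blank in the frame of gutters between 0.039 and 0.051 m or y of zirconia_blank in the frame of gutters between -0.051 and -0.039 m) and angle between the y axis of zirconia_blank and the y axis of gutters, either way round below 0.15 rad and linear speed of zirconia_blank below 0.02 m/s and distance of each of wax_blank, cast, jar, spatula from where it was at the start of the episode below 0.01 m); the robot touches nothing.
It fails at once if the white blank is lifted out of its gutter (its centre rises more than 68 mm off the gutter floor; rolling over the sill takes it to 54 mm) (z of zirconia_blank in the frame of gutters above 0.068 m).
It fails at once if the white blank runs away (faster than 0.4 m/s) (linear speed of zirconia_blank above 0.4 m/s).
It fails at once if the fingers squeeze or press the white blank with more than 30 N (contact force between the fingers and zirconia_blank above 30 N).
It fails at once if the blue wax blank is moved by more than 10 mm (distance of wax_blank from where it was at the start of the episode above 0.01 m).
It fails at once if the cast, the jar or the spatula is moved by more than 10 mm (distance of any of cast, jar, spatula from where it was at the start of the episode above 0.01 m).
It also fails if it takes over 45 s, if anything falls off the work surface, if the arm or the gripper's body presses on something with over 40 N, if the wrist force passes 120 N, or if a joint passes its speed limit or range.

## Working session

There is one attempt and no reset: what is moved stays moved. The work goes in short steps, Python scripts to look and compute and a shell command to move; the robot and the scene stay as the last step left them, time stands still between calls to the robot, and variables do not carry over. Pictures are saved under pics/ and viewed, at most 10 in all, crops included, and the job is handed in when it is done.

```bash
mkdir -p pics
cat > h.py <<'E'
import numpy as np, cv2
from rig import env, optics, spotter
def px(p,at): 
    h,w=p["color"].shape[:2]; return np.array([at[0]*w,at[1]*h])
def ray(p,uv):
    K=np.array(p["intrinsics"]);D=np.array(p["distortion"],float);T=np.array(p["pose"])
    n=cv2.undistortPoints(np.array([[uv]],float),K,D)[0,0]
    d=T[:3,:3]@np.array([n[0],-n[1],-1]);return T[:3,3],d/np.linalg.norm(d)
def proj(p,X):
    T=np.array(p["pose"]);c=(np.atleast_2d(X)-T[:3,3])@T[:3,:3]*[1,-1,-1]
    return cv2.projectPoints(c,np.zeros(3),np.zeros(3),np.array(p["intrinsics"]),np.array(p["distortion"],float))[0][:,0]
def tri(rs):
    A=sum(np.eye(3)-np.outer(d,d) for o,d in rs);b=sum((np.eye(3)-np.outer(d,d))@o for o,d in rs)
    return np.linalg.solve(A,b)
E
python3 - <<'E'
from h import *
ims=[]
for n in ["scene","side"]:
    p=optics.get_image(n);cv2.imwrite(f"pics/{n}0.png",p["color"][:,:,::-1])
    print(n,np.array(p["pose"]).round(3).tolist())
    for q in ["zirconia_blank","wax_blank","lip","sill","stop_face","seat_a","seat_b","cast","jar","spatula","gutters"]:
        try:
            print(q,[(px(p,r["at"]).round(0).tolist(),round(r["score"],2)) for r in spotter.look_for(p,q)[:4]])
        except Exception as e: print(q,e)
s=env.observe();print(s["position"],s["tool_rot"],s["time_s"],s["ft_force"])
E
```

```text
scene [[-0.709, -0.459, 0.535, 1.05], [0.705, -0.482, 0.52, 0.333], [0.019, 0.746, 0.666, 0.655], [0.0, 0.0, 0.0, 1.0]]
zirconia_blank [([273.0, 177.0], 0.93), ([198.0, 175.0], 0.91), ([177.0, 240.0], 0.69), ([357.0, 211.0], 0.56)]
wax_blank [([311.0, 169.0], 0.87)]
lip [([325.0, 241.0], 0.91)]
sill [([324.0, 240.0], 0.87)]
stop_face []
seat_a [([324.0, 243.0], 0.79)]
seat_b [([324.0, 243.0], 0.79)]
cast [([242.0, 229.0], 0.94)]
jar [([357.0, 206.0], 0.56)]
spatula [([252.0, 161.0], 0.67)]
gutters [([337.0, 230.0], 0.79)]
side [[0.997, 0.05, -0.064, 0.539], [-0.081, 0.609, -0.789, -1.051], [-0.001, 0.792, 0.611, 0.851], [0.0, 0.0, 0.0, 1.0]]
zirconia_blank [([219.0, 209.0], 0.97), ([195.0, 311.0], 0.82), ([253.0, 261.0], 0.78), ([315.0, 219.0], 0.76)]
wax_blank [([181.0, 200.0], 0.77), ([262.0, 229.0], 0.21)]
lip [([217.0, 168.0], 0.89)]
sill [([219.0, 170.0], 0.89), ([262.0, 229.0], 0.24)]
stop_face [([219.0, 165.0], 0.96)]
seat_a [([217.0, 170.0], 0.96)]
seat_b [([217.0, 170.0], 0.96)]
cast [([260.0, 230.0], 0.83)]
jar [([174.0, 185.0], 0.55), ([263.0, 228.0], 0.53)]
spatula [([175.0, 268.0], 0.91)]
gutters []
[5.49986486e-01 1.18899750e-05 2.31334838e-01] [[-2.08446808e-05  9.99999999e-01  3.20093425e-05]
 [ 1.00000000e+00  2.08452659e-05 -1.82775391e-05]
 [-1.82782063e-05  3.20089614e-05 -9.99999999e-01]] 1.2 [-0.81714459 -0.07155401 -0.24941477]
```

```bash
python3 -c "
import cv2
a=cv2.imread('pics/scene0.png')[100:330,130:430];b=cv2.imread('pics/side0.png')[110:340,110:410]
cv2.imwrite('pics/s1.png',cv2.resize(a,(780,598),interpolation=3));cv2.imwrite('pics/s2.png',cv2.resize(b,(780,598),interpolation=3))"
```

```text
(no output)
```

View pics/s1.png

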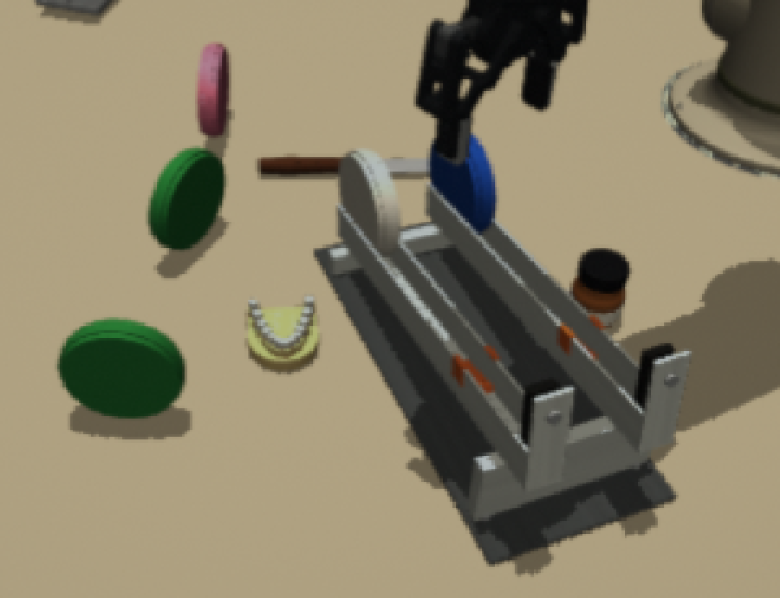

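View pics/s2.png

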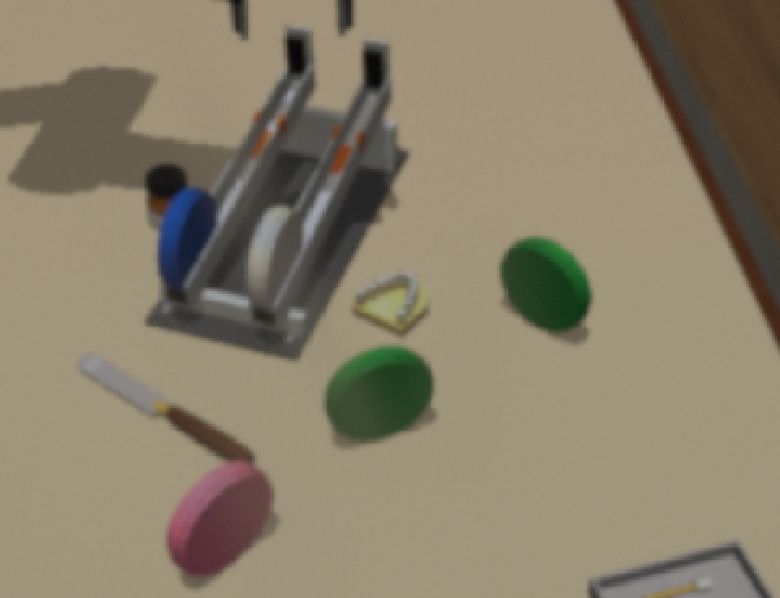

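White blank: scene (273,177), side (219,209), in the right-hand gutter seen uphill. The others: blue at scene (311,169), greens at (198,175) and (177,240), and pink near (212,134). The white disc with a blue neighbour in the rack is unambiguous. Next I fit the rack pose.

```bash
cat > fit.py <<'E'
from h import *
from scipy.optimize import least_squares
from scipy.spatial.transform import Rotation as R
ps={n:optics.get_image(n) for n in ["scene","side"]}
S=lambda c:np.array(c)*300/780+[130,100]
D=lambda c:np.array(c)*300/780+[110,110]
F=[("scene",(-161,-59.25,30),S((338,205))),("scene",(-161,30.75,30),S((428,185))),
("side",(162,-45,52),D((375,64))),("side",(162,45,52),D((298,50)))]
def mask(p,col):
    h=cv2.cvtColor(p["color"],cv2.COLOR_RGB2HSV).astype(int);H,s,v=h[...,0],h[...,1],h[...,2]
    m={"blue":(abs(H-112)<12)&(s>150)&(v>40),"orange":(H<12)&(s>190)&(v>100)}[col]
    n,_,st,c=cv2.connectedComponentsWithStats(m.astype(np.uint8));return [(st[i,4],c[i].round(1).tolist()) for i in range(1,n) if st[i,4]>8]
for n in ps: print(n,mask(ps[n],"blue"),mask(ps[n],"orange"))
F+=[("scene",(-120,-45,49),np.array([271.5,176])),("side",(-120,-45,49),np.array([216,208])),
("side",(-120,45,49),np.array(D((188,238))))]
def w(t,X): return t[:3]+R.from_euler("ZYX",[t[3],t[4],t[5]]).apply(np.array(X)/1000)
def res(t): return np.concatenate([(proj(ps[n],w(t,X))[0]-u) for n,X,u in F]+[[(t[2]-.052)*300,(t[4]+np.radians(8))*100,t[5]*200]])
b=min((least_squares(res,[.45,.0,.052,y,-.14,0],loss="soft_l1") for y in (1.0,1.5,2.)),key=lambda r:r.cost)
t=b.x;print(t,b.cost,np.degrees(t[3:]));print(res(t).round(1))
np.save("rack.npy",t)
out=[]
for n,(x0,y0) in {"scene":(130,100),"side":(110,110)}.items():
    im=cv2.resize(ps[n]["color"][y0:y0+230,x0:x0+300,::-1],(780,598))
    P=lambda X:tuple(((proj(ps[n],w(t,X))[0]-[x0,y0])*2.6).astype(int).tolist())
    for s in(-45,45):
        for e in(-14.25,14.25): cv2.line(im,P((-161,s+e,30)),P((182,s+e,30)),(0,255,0),1)
        for x in(72,88): cv2.line(im,P((x,s-14.25,30)),P((x,s+14.25,30)),(255,0,255),1)
        pts=[P((162,s+a,z)) for a,z in((-8,30),(8,30),(8,74),(-8,74))]
        cv2.polylines(im,[np.array(pts)],True,(255,255,0),1)
        c=[P((-120+49*np.cos(a),s,49+49*np.sin(a))) for a in np.linspace(0,6.3,40)]
        cv2.polylines(im,[np.array(c)],True,(0,0,255),1)
    out.append(cv2.resize(im,(400,307)) if 0 else im)
for i,o in enumerate(out): cv2.imwrite(f"pics/fit{i}.png",o)
cv2.imwrite("pics/fit.png",np.vstack([cv2.resize(o[:520],(450,300)) for o in out]))
E
python3 fit.py
```

```text
scene [(np.int32(712), [403.3, 45.8]), (np.int32(90), [435.9, 50.3]), (np.int32(494), [309.2, 170.5])] [(np.int32(34), [312.0, 243.2])]
side [(np.int32(41), [125.2, 22.9]), (np.int32(330), [179.1, 197.4])] [(np.int32(14), [240.5, 170.5])]
[ 5.35179904e-01  9.92832246e-04  5.35799038e-02  1.14740080e+00
 -1.53626747e-01 -5.85429320e-04] 3.7550190020505445 [ 6.57412230e+01 -8.80216424e+00 -3.35426293e-02]
[-0.1 -0.6 -0.  -0.7 -0.   0.7 -0.2  0.5  0.4  2.3  0.1  0.2  0.4 -1.1
  0.5 -1.4 -0.1]
```

View pics/fit.png

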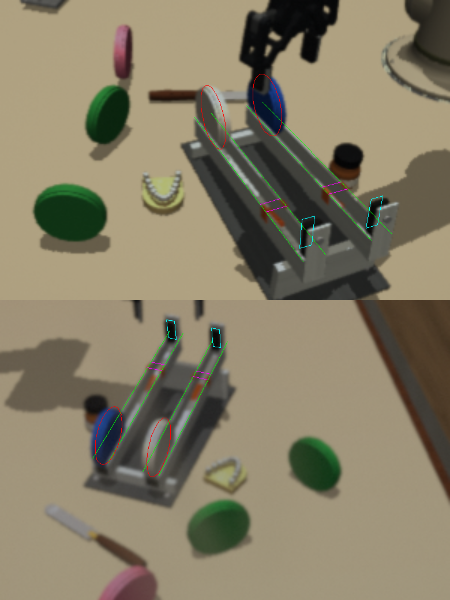

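The fit overlays well (a pixel or two off): rack heading 65.7°, origin near (0.535, 0.001). Next are the travel numbers.

```bash
cat > rel.py <<'E'
from h import *
from scipy.spatial.transform import Rotation as R
t=np.load("rack.npy");G=R.from_euler("ZYX",t[3:]).as_matrix()
def w(X): return t[:3]+G@(np.array(X)/1000)
def rep(*targets):
    s=env.observe();p=np.array(s["position"]);T=np.array(s["tool_rot"])
    print("t",round(s["time_s"],2),"tcp gutter mm",((G.T@(p-t[:3]))*1000).round(1),"F",np.round(s["ft_force"],1),"grip",s["grip_width"],"tool x heading",np.degrees(np.arctan2(T[1,0],T[0,0])).round(1))
    for X in targets: print(X,"world",w(X).round(3),"tool shift cm",(T.T@(w(X)-p)*100).round(2))
E
python3 -c "
from rel import *
rep((-120,-45,49),(-200,-45,150),(-200,-45,50))"
```

```text
t 1.3 tcp gutter mm [ 32.3 -14.  174.8] F [0.4 0.5 0.2] grip 0.08549406919345545 tool x heading 90.0
(-120, -45, 49) world [ 0.524 -0.132  0.084] tool shift cm [-13.24  -2.56  14.76]
(-200, -45, 150) world [ 0.485 -0.219  0.171] tool shift cm [-21.86  -6.45   6.01]
(-200, -45, 50) world [ 0.492 -0.205  0.072] tool shift cm [-20.47  -5.81  15.89]
```

```bash
python3 -m crank '[0,-3,-0.85,0,0, 0,-3,-0.85,0,0, 0,-3,-0.85,0,0, 0,-3,-0.85,0,0, 0,-3,-0.85,0,0, 0,-3,-0.85,0,0, 0,-2.5,-0.7,0,0, 0,0,0,0,0.106]' 20 && python3 -m crank '[0,0,0,0,0.106, 0,0,0,0,0.106, 0,0,0,0,0.106, 0,0,0,0.5,0, 0,0,0,0.5,0, 0,0,0,0.5,0, 0,0,0,0,0, 0,0,0,0,0]'
python3 - <<'E'
from rel import *
rep((-200,-45,50))
p=optics.get_image("wrist");cv2.imwrite("pics/w1.png",p["color"][:,:,::-1])
for q in ["zirconia_blank","wax_blank","lip"]: print(q,[(px(p,r["at"]).round(0).tolist(),round(r["score"],2)) for r in spotter.look_for(p,q)[:4]])
print("pred",[proj(p,w(X))[0].round(0).tolist() for X in [(-120,-45,49),(-120,-45,98),(-161,-59.25,30),(-161,-30.75,30)]])
E
```

```text
time_s: 1.97
position: [0.4909, -0.209, 0.2312]
tool_rot: [[0.109, 0.994, -0.0], [0.994, -0.109, -0.001], [-0.001, -0.0, -1.0]]
ft_force: [1.2, 0.2, 0.3]
grip_width: 0.0001
gripper_force: 0.0
time_s: 2.63
position: [0.4919, -0.2049, 0.2159]
tool_rot: [[0.41, 0.912, -0.001], [0.912, -0.41, 0.001], [0.0, -0.001, -1.0]]
ft_force: [0.6, -0.2, 0.1]
grip_width: 0.0002
gripper_force: 0.0
t 2.63 tcp gutter mm [-178.3  -45.2  191.8] F [ 0.6 -0.2  0.1] grip 0.0002440194640023263 tool x heading 65.8
(-200, -45, 50) world [ 0.492 -0.205  0.072] tool shift cm [ 0.02 -0.   14.35]
zirconia_blank [([480.0, 25.0], 0.95), ([261.0, 103.0], 0.81), ([381.0, 201.0], 0.77), ([177.0, 35.0], 0.35)]
wax_blank [([155.0, 106.0], 0.59)]
lip [([182.0, 36.0], 0.65)]
pred [[255.0, 102.0], [255.0, 112.0], [269.0, 140.0], [242.0, 140.0]]
```

View pics/w1.png

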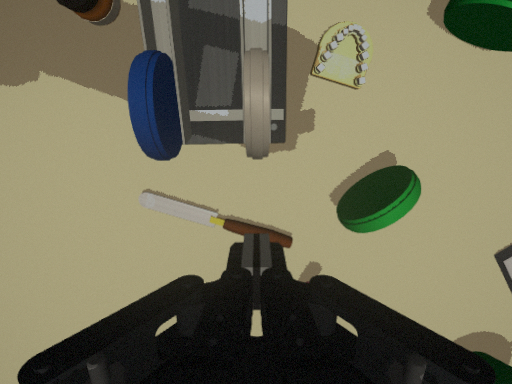

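The wrist view shows the white blank edge-on at (257,103), predicted at (255,102). The fingers are at (257,240) on the same line, the blue blank is at (155,106), and the spatula is well below the fingers. I'll check the low rim, then descend.

```bash
python3 - <<'E'
from rel import *
p=optics.get_image("wrist")
print([proj(p,w((-120+49*np.cos(a),-45,49+49*np.sin(a))))[0].round(0).tolist() for a in np.radians([90,120,150,165,180,200])])
print([(r,p["color"][r,257].tolist()) for r in range(140,172,3)])
E
python3 -m crank '[0,0,0,2,0, 0,0,0.1,2,0, 0,0,0,2,0, 0,0,0,2,0, 0,0,0,2,0, 0,0,0,2,0, 0,0,0,1.5,0, 0,0,0,0,0]'
python3 -c "
from rel import *
rep((-180,-45,52))"
```

```text
[[255.0, 112.0], [255.0, 140.0], [255.0, 154.0], [255.0, 155.0], [255.0, 153.0], [255.0, 145.0]]
[(140, [118, 111, 95]), (143, [110, 106, 87]), (146, [108, 102, 89]), (149, [100, 94, 82]), (152, [96, 91, 76]), (155, [89, 81, 70]), (158, [93, 89, 71]), (161, [169, 163, 123]), (164, [169, 161, 123]), (167, [171, 165, 127]), (170, [170, 163, 124])]
time_s: 3.55
position: [0.4918, -0.2047, 0.0789]
tool_rot: [[0.411, 0.912, -0.004], [0.912, -0.411, 0.003], [0.001, -0.005, -1.0]]
ft_force: [-0.7, 0.4, 0.5]
grip_width: -0.0003
gripper_force: 0.0
t 3.55 tcp gutter mm [-199.1  -45.    56.4] F [-0.7  0.4  0.5] grip -0.00030093703833951855 tool x heading 65.7
(-180, -45, 52) world [ 0.5   -0.187  0.077] tool shift cm [1.95 0.   0.14]
```

```bash
python3 -m crank '[0,0.1,0,0.2,0, 0,0.2,0,0.2,0, 0,0.2,0,0.2,0, 0,0.2,0,0.2,0, 0,0.2,0,0.1,0, 0,0.2,0,0,0, 0,0.2,0,0,0, 0,0.2,0,0,0]'
python3 -c "
from rel import *
rep((-180,-45,47))"
python3 -m crank '[0,0.2,0,0,0, 0,0.2,0,0,0, 0,0.2,0,-0.03,0, 0,0.2,0,-0.03,0, 0,0.2,0,-0.03,0, 0,0.2,0,-0.03,0, 0,0.2,0,-0.03,0, 0,0.2,0,-0.03,0]'
python3 - <<'E'
from rel import *
rep((-170,-45,47))
p=optics.get_image("side");q=optics.get_image("scene")
for p in(p,q):print([(px(p,r["at"]).round(0).tolist(),round(r["score"],2)) for r in spotter.look_for(p,"zirconia_blank")[:2]])
E
```

```text
time_s: 4.22
position: [0.4992, -0.1916, 0.0725]
tool_rot: [[0.411, 0.911, 0.0], [0.911, -0.411, -0.0], [-0.0, 0.0, -1.0]]
ft_force: [-0.8, -0.6, 0.1]
grip_width: -0.0001
gripper_force: 0.0
t 4.22 tcp gutter mm [-185.2  -46.4   47.8] F [-0.8 -0.6  0.1] grip -6.022821703182128e-05 tool x heading 65.7
(-180, -45, 47) world [ 0.5   -0.186  0.073] tool shift cm [ 0.52 -0.14 -0.  ]
time_s: 4.88
position: [0.5057, -0.177, 0.0741]
tool_rot: [[0.411, 0.911, -0.0], [0.911, -0.411, -0.0], [-0.0, -0.0, -1.0]]
ft_force: [-1.3, -2.1, 1.1]
grip_width: 0.0003
gripper_force: 1.0
t 4.88 tcp gutter mm [-169.2  -46.3   47. ] F [-1.3 -2.1  1.1] grip 0.00034379595968742223 tool x heading 65.7
(-170, -45, 47) world [ 0.504 -0.177  0.074] tool shift cm [-0.08 -0.13  0.01]
[([254.0, 262.0], 0.95), ([176.0, 267.0], 0.71)]
[([274.0, 180.0], 0.96), ([200.0, 174.0], 0.93)]
```

```bash
python3 -m crank '[0,0.3,0,-0.04,0, 0,0.4,0,-0.06,0, 0,0.4,0,-0.06,0, 0,0.4,0,-0.06,0, 0,0.4,0,-0.06,0, 0,0.4,0,-0.06,0, 0,0.4,0,-0.06,0, 0,0.4,0,-0.06,0]' | grep ft_
python3 -m crank '[0,0.4,0,-0.06,0, 0,0.4,0,-0.06,0, 0,0.4,0,-0.06,0, 0,0.4,0,-0.06,0, 0,0.4,0,-0.06,0, 0,0.4,0,-0.06,0, 0,0.4,0,-0.06,0, 0,0.4,0,-0.06,0]' | grep ft_
python3 - <<'E'
from rel import *
rep()
ims=[optics.get_image(n)["color"][:,:,::-1] for n in("scene","side")]
cv2.imwrite("pics/m1.png",np.hstack([cv2.resize(ims[0][100:330,180:430],None,fx=1.6,fy=1.6),cv2.resize(ims[1][110:340,110:340],None,fx=1.6,fy=1.6)]))
E
```

```text
ft_force: [-1.2, -3.2, 1.7]
ft_force: [-0.6, -1.8, 1.6]
t 6.42 tcp gutter mm [-105.2  -46.3   46.6] F [-0.6 -1.8  1.6] grip -9.589364862709389e-05 tool x heading 65.7
```

View pics/m1.png

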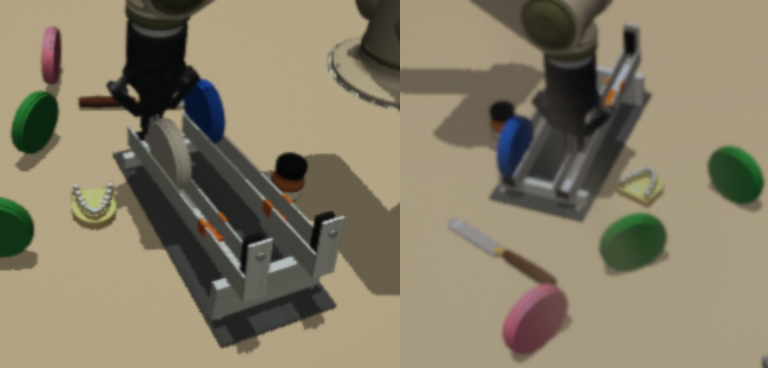

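The white blank is rolling ahead of the fingers, upright (scene crop about (170,152)), and the blue blank hasn't moved. I keep pushing.

```bash
for i in 1; do python3 -m crank '[0,0.4,0,-0.06,0, 0,0.4,0,-0.06,0, 0,0.4,0,-0.06,0, 0,0.4,0,-0.06,0, 0,0.4,0,-0.06,0, 0,0.4,0,-0.06,0, 0,0.4,0,-0.06,0, 0,0.4,0,-0.06,0]' | grep ft_; done
python3 -m crank '[0,0.4,0,-0.06,0, 0,0.4,0,-0.06,0, 0,0.4,0,-0.06,0, 0,0.4,0,-0.06,0, 0,0.4,0,-0.06,0, 0,0.4,0,-0.06,0, 0,0.4,0,-0.06,0, 0,0.4,0,-0.06,0]' | grep ft_
python3 -m crank '[0,0.4,0,-0.06,0, 0,0.4,0,-0.06,0, 0,0.4,0,-0.06,0, 0,0.4,0,-0.06,0, 0,0.3,0,-0.05,0, 0,0.3,0,-0.05,0, 0,0.3,0,-0.05,0, 0,0.3,0,-0.05,0]' | grep ft_
python3 - <<'E'
from rel import *
rep()
ims=[optics.get_image(n)["color"][:,:,::-1] for n in("scene","side")]
cv2.imwrite("pics/m2.png",np.hstack([cv2.resize(ims[0][100:330,180:430],None,fx=1.6,fy=1.6),cv2.resize(ims[1][110:340,110:340],None,fx=1.6,fy=1.6)]))
E
```

```text
ft_force: [-1.4, -1.7, 0.4]
ft_force: [-0.6, -3.7, 0.9]
ft_force: [-4.1, -7.6, 5.5]
t 8.52 tcp gutter mm [-13.2 -46.6  46.9] F [-4.1 -7.6  5.5] grip 0.00014494220927887207 tool x heading 65.7
```

View pics/m2.png

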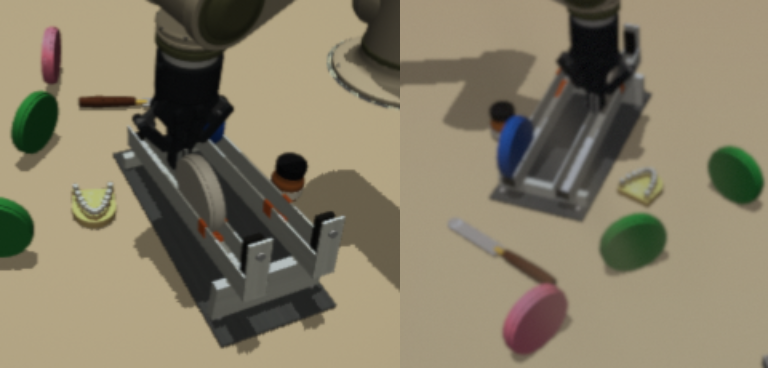

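```bash
python3 -m crank '[0,0.2,0,-0.06,0, 0,0.2,0,-0.06,0, 0,0.2,0,-0.06,0, 0,0.2,0,-0.06,0, 0,0.2,0,-0.06,0, 0,0.2,0,-0.06,0, 0,0.2,0,-0.06,0, 0,0.2,0,-0.06,0]' | egrep 'ft_|pos'
python3 -c "
from rel import *
rep()"
```

```text
position: [0.5761, -0.0225, 0.103]
ft_force: [-4.1, -9.3, 6.8]
t 9.28 tcp gutter mm [  3.  -47.   49.5] F [-4.1 -9.3  6.8] grip 0.00015196425048538494 tool x heading 65.7
```

```bash
python3 -m crank '[0,0.2,-0.05,-0.06,0, 0,0.2,0,-0.06,0, 0,0.2,0,-0.06,0, 0,0.2,0,-0.06,0, 0,0.2,0,-0.06,0, 0,0.2,0,-0.05,0, 0,0.2,0,-0.05,0, 0,0.2,0,-0.05,0]' | egrep 'ft_|pos'
python3 -c "
from rel import *
rep()"
```

```text
position: [0.5822, -0.0067, 0.1071]
ft_force: [-1.9, -3.2, 2.6]
t 9.95 tcp gutter mm [ 20.3 -46.   50.9] F [-1.9 -3.2  2.6] grip -2.291733257482535e-05 tool x heading 65.7
```

```bash
python3 -m crank '[0,0.2,0,-0.03,0, 0,0.2,0,-0.03,0, 0,0.2,0,-0.03,0, 0,0.2,0,-0.03,0, 0,0.15,0,-0.03,0, 0,0.15,0,-0.03,0, 0,0.15,0,-0.02,0, 0,0.15,0,-0.02,0]' | egrep 'ft_|pos'
python3 - <<'E'
from rel import *
rep()
ims=[optics.get_image(n)["color"][:,:,::-1] for n in("scene","wrist")]
cv2.imwrite("pics/m3.png",np.hstack([cv2.resize(ims[0][140:290,230:400],(400,353)),cv2.resize(ims[1],(400,353))]))
E
```

```text
position: [0.588, 0.0066, 0.1089]
ft_force: [0.9, 0.2, -0.7]
t 10.62 tcp gutter mm [ 34.9 -45.9  50.6] F [ 0.9  0.2 -0.7] grip 0.00023610744774732695 tool x heading 65.7
```

View pics/m3.png

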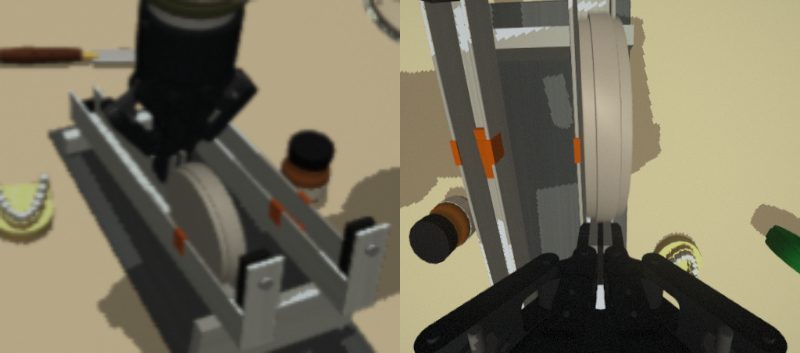

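Force has dropped to zero and the blank stands near the pad, so it has apparently tipped over the crest. I follow up gently to confirm it.

```bash
python3 -m crank '[0,0.1,0,-0.01,0, 0,0.1,0,-0.01,0, 0,0.1,0,-0.01,0, 0,0.1,0,-0.01,0, 0,0.1,0,-0.01,0, 0,0.1,0,-0.01,0, 0,0.1,0,-0.01,0, 0,0,0,0,0]' | egrep 'ft_|pos'
python3 - <<'E'
from rel import *
rep()
p=optics.get_image("scene")
at=[px(p,r["at"]) for r in spotter.look_for(p,"zirconia_blank")[:3]]
print(at,[(x,proj(p,w((x,-45,49)))[0].round(1)) for x in(90,100,110,115)])
E
```

```text
position: [0.5909, 0.0128, 0.1097]
ft_force: [1.0, 0.1, 0.0]
t 11.38 tcp gutter mm [ 41.8 -45.9  50.3] F [1.  0.1 0. ] grip -0.00015532609208147025 tool x heading 65.7
[array([321.1776, 234.2016]), array([210.688, 131.904]), array([200.0896, 176.2944])] [(90, array([315., 232.])), (100, array([317.6, 235.1])), (110, array([320.2, 238.3])), (115, array([321.5, 240. ]))]
```

```bash
python3 -m crank '[0,-0.1,0,0,0, 0,-0.1,0,0,0, 0,-0.1,0,0,0, 0,-0.1,0,0,0, 0,-0.2,0,0,0, 0,-0.2,0,0,0, 0,-0.2,0,0,0, 0,0,0,0,0]' | egrep 'ft_|pos'
python3 - <<'E'
from rel import *
rep()
p=optics.get_image("scene")
print([px(p,r["at"]) for r in spotter.look_for(p,"zirconia_blank")[:1]])
ims=[p["color"][:,:,::-1],optics.get_image("wrist")["color"][:,:,::-1]]
cv2.imwrite("pics/m4.png",np.hstack([cv2.resize(ims[0][140:290,230:400],(400,353)),cv2.resize(ims[1],(400,353))]))
E
```

```text
position: [0.5865, 0.0031, 0.1097]
ft_force: [0.2, -0.2, -0.0]
t 12.15 tcp gutter mm [ 31.4 -46.   51.9] F [ 0.2 -0.2 -0. ] grip 6.342945273074111e-05 tool x heading 65.7
[array([209.2032, 132.096 ])]
```

View pics/m4.png

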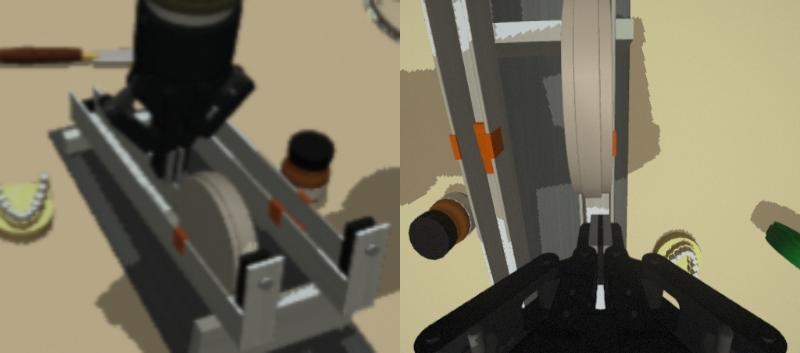

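A clear gap shows and the blank has stayed in the seat, leaning slightly towards one wall (wrist crop: top edge at about column 590 of 800). I back off further and measure the lean.

```bash
python3 -m crank '[0,-1,0,0,0, 0,-1,0,0,0, 0,-1,0,0,0, 0,-1,0,-1,0, 0,-0.5,0,-1,0, 0,-0.5,0,-1,0, 0,0,0,-1,0, 0,0,0,0,0]' | egrep 'ft_|pos'
python3 - <<'E'
from rel import *
rep()
p=optics.get_image("wrist");im=p["color"][:,:,::-1].copy()
for y,c in((-39,(0,0,255)),(-45,(0,255,0)),(-51,(255,0,0))):
    q=proj(p,np.array([w((110+49*np.cos(a),y,49+49*np.sin(a))) for a in np.radians(range(60,190,5))]))
    cv2.polylines(im,[q.astype(int)],False,c,1)
for e in(-56.25,-33.75):
    q=proj(p,np.array([w((x,e,30)) for x in range(-20,180,10)]));cv2.polylines(im,[q.astype(int)],False,(255,0,255),1)
cv2.imwrite("pics/m5.png",cv2.resize(im[:260,180:440],(600,600),interpolation=3))
E
```

```text
position: [0.5671, -0.0425, 0.1526]
ft_force: [0.2, -0.0, -0.2]
t 12.97 tcp gutter mm [-11.1 -47.  101.9] F [ 0.2 -0.  -0.2] grip 1.3733146841677949e-05 tool x heading 65.7
```

View pics/m5.png

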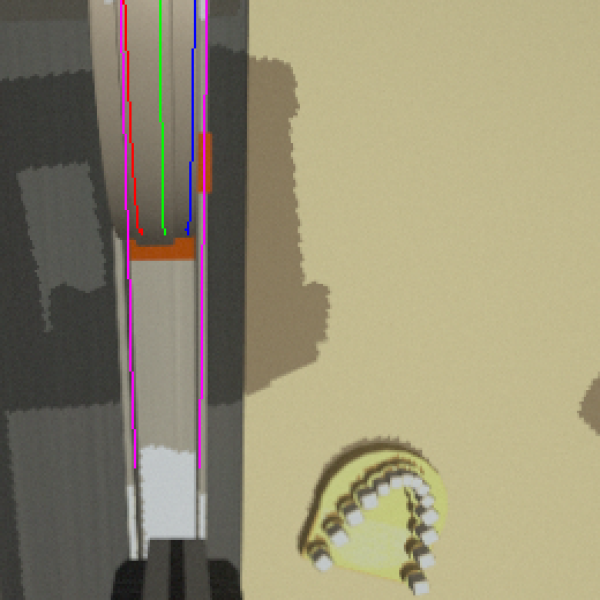

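The sill shows in front of the blank, which sits in the seat. Its lean is about 0.05 rad and its centre about 2 mm off the centre line, both within limits. The fingers are clear, so I hand in.

```bash
python3 -m crank '[0,0,0,-1,0, 0,0,0,-1,0, 0,0,0,-1,0, 0,0,0,-1,0, 0,0,0,0,0, 0,0,0,0,0, 0,0,0,0,0, 0,0,0,0,0]' | egrep 'ft_|time'
python3 -c "
from rig import env
print(env.close_job())"
```

```text
time_s: 13.68
ft_force: [0.1, 0.2, -0.4]
the job is handed in; nothing more can be done
None
```

I parked the white blank in its seat behind the sill and handed the job in at about 13.7 s; it did not roll back when I let go, the blue blank, cast, jar and spatula were never touched, and the hand-in returned no verdict.

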